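# Press the push nut onto a spice turntable's spindle

### The job

The spice turntable is missing its retainer: pick up the toothed push nut lying on the worktop (not the plain flat washer), thread it flange-down over the turntable's upright spindle and press it straight down until it is tight on the sprung hub. The spring under the hub should be left squeezed by about 2 to 3 mm when you let go: a nut that only touches the hub is too loose, but never crush the spring past 4 mm, and do not disturb the other things lying about.

Things in the scene. Friction and masses are not known exactly. Their poses are not given: they have to be found in the camera images.
- push_nut: toothed push nut, bare steel, about 80 g, standing flange-down on the worktop: round flange 47 mm across, 6 mm thick (fingertips may push on it); barrel 27 mm across from there up to 24 mm. A 13 mm bore runs through; a ring of spring teeth in it, 21.5 mm above the underside, leaves 8.4 mm between their tips. Origin: centre of the underside, z up the bore
- stand: foot and spindle of the spice turntable, fixed to the worktop: grey foot, and over it a round light-wood platter 211 mm across with a low rim, lower than the hub. A plain steel spindle, 10 mm diameter, round tip, rises from the middle to 104 mm above the worktop. Origin: on the worktop on the spindle's axis, z up
- spindle_tip (a point): topmost point of the spindle, on its axis. The nut's bore passes over the tip freely; when its underside is about 20 mm below the tip the teeth meet the spindle, and from there they drag with a roughly steady force, somewhere from 6 to 16 N (differs from nut to nut). Once let go, the teeth hold the nut where it was pressed to, within about half a millimetre
- hub_spring (a joint): squeeze of the wave spring under the hub, m: 0 free, grows as the hub goes down, stop at 0.007; 3 N per mm. The hub is a grey disc 52 mm across round the spindle; its free top face lies 44 to 56 mm below the spindle's tip (unmeasured, differs each time), so feel for it: where the flange meets it, the force rises above the teeth's drag by 3 N per mm
- plain_washer: plain flat steel washer 47 mm across, 5 mm thick, with a 24 mm hole and no teeth; not needed, leave it. It and the nut lie to the left and the right of the turntable, either way round. Origin: centre of the underside.
- teaspoon: steel teaspoon 132 mm long lying on the worktop right of the turntable; leave it. Origin: centre of the underside.
- lemon_wedge: lemon wedge 50 x 44 x 28 mm lying left of the turntable; leave it. Origin: centre of the underside.
- tomato_3: small tomato, 42 mm, lying right of the turntable; leave it. Origin: centre of the underside.
- spice_jar_a: glass spice jar with black cap, 41 mm across, 105 mm tall, standing behind the turntable; leave it. Origin: centre of the underside.
- spice_jar_b: a second spice jar just like it, beside it; leave it. Origin: centre of the underside.
There are look-alikes about, which are no part of the job. Of the things that look like the push_nut, take the one that is farthest from the robot's base at the start.

How it is judged:
On the way:
1. the push nut is threaded over the spindle, the spindle's tip inside its bore (horizontal distance between push_nut and spindle_tip below 0.005 m and z of push_nut in the frame of spindle_tip below -0.005 m and angle between push_nut's own z axis and vertical below 0.2 rad), for 0.1 s.
At the end, for the whole second after the job is handed in: the push nut sits flange-down on the hub, centred on the spindle within 3 mm and level within 0.08 rad, at rest and let go, and by its bite alone keeps the hub's spring squeezed by 1.3 to 3.4 mm (value of joint hub_spring between 0.0013 and 0.0034 m and horizontal distance between push_nut and spindle_tip below 0.003 m and z of push_nut in the frame of spindle_tip below -0.043 m and angle between push_nut's own z axis and vertical below 0.08 rad and linear speed of push_nut below 0.01 m/s); the robot touches nothing.
It fails at once if the hub's spring is crushed past 4.2 mm (value of joint hub_spring above 0.0042 m).
It fails at once if the plain washer, teaspoon, lemon wedge, tomato or a spice jar is shifted by more than 30 mm (distance of any of plain_washer, teaspoon, lemon_wedge, tomato_3, spice_jar_a, spice_jar_b from where it was at the start of the episode above 0.03 m).
It also fails if it takes over 61 s, if anything falls off the work surface, if the arm or the gripper's body presses on something with over 40 N, if the wrist force passes 120 N, or if a joint passes its speed limit or range.

### The arm

A 7-joint arm with a two-finger parallel gripper is mounted at the origin on a cart in front of the work surface, level with it; the furniture and walls round the work are solid. World frame = base frame: x ahead of the robot, y to its left, z up, the work surface at z = 0. Lengths are in m, angles in rad, forces in N, time in s.
With the tool pointing down it reaches from about 0.35 to 0.775 m from the base axis. Payload 3.1 kg.
Tool frame: the origin (TCP) lies midway between the tips of the shut fingers; the grasp point (between the pads) lies 19 mm behind it (ctrl.tcp_to_grasp is the distance from the TCP to the grasp point, in m); z points along the fingers, y is the direction in which the jaws open and shut (so a half turn about z gives the same grasp; the last joint's range is limited). The gripper opens to 85 mm and grips with 20 to 120 N. Pads are 22 mm wide; open, the fingers measure 114 mm over their backs; the gripper's body (76 mm by 85 mm) begins 54 mm behind the grasp point. The pads swing forward as they close: fully open they stand 13 mm farther back than shut.
Start: joints at [1.253, 0.311, 0.014, 1.512, -0.004, 1.319, -0.027], TCP at [0.15, -0.529, 0.231] pointing down, gripper open.
Joint ranges: [-2.7, 2.7], [-0.3, 1.91], [-1.27, 1.3], [0.12, 2.57], [-1.44, 4.58], [0.2, 2.03], [-3.05, 3.05]. Speed limits (rad/s): [2.79, 2.79, 3.14, 3.14, 3.14, 3.14, 3.14].

### API

Orientations are given as a unit quaternion [w, x, y, z].
In Python, from rig import ctrl, cams, finder gives the robot as it stands. The module is installed in compiled form; this text tells all that it offers.
- The arm moves only by the tool arm_command, never from a script. Its argument "motion" is text: rows parted by semicolons, each of 7 numbers parted by spaces: the turn, a rotation vector about the world's x, y, z as a fraction of full scale, then the shift along the world's x, y, z as a fraction of full scale, then the closure, from -1 (fully open) to 1 (shut), so that 0 is half open. A call has 1 to 12 rows; each row shifts and turns the commanded pose from where the row before left it; what a row does not reach is not made up. Full scale, the value 1, is 20 mm for a shift and 5 degrees for a turn. A row lasts 1/8 s, in which the tool goes at most 62.5 mm and 10.7 degrees, less where a joint would pass 70% of its speed; a pose out of reach is approached as far as the arm can. A call with a number of a shift or a turn outside -1 to 1 is refused whole. A call with a gripper value outside its range is refused whole. The fingers move at their own pace and stop on an object; "newtons" is the grip in N (left out, the last holds). Time passes only in rows, so rows that do not move let the fingers close. It gives the time, the measured TCP pose, the force and the opening at its end, in the units of the state.
- ctrl.state(): the state, without advancing time (a new reading comes with each control period).
- cams.snapshot(name): name is "side" or "top"; returns the picture (480x640x3 uint8, red, green, blue); there is no depth.
- cams.calibration(name): a dict with "K" (3x3 intrinsics, pixels), "rvec" (rotation vector, rad) and "tvec" (3), from world to camera coordinates, as OpenCV has them. Camera axes: x right, y down, z forward; pixel columns grow to the right and rows downward; lengths in m; the calibration is good to about 2 mm. A picture is of the moment at which its call begins. calibration takes no time and is no camera call.
- ctrl.hand_in(): hands the job in, once; it reports no verdict.
Trained networks look in the newest picture that a camera, given by its name, has taken for a name from the list of things; names that differ only in an ending like _2 or _b are one class to them, and where a whole thing is asked for, a point or a joint stands for the part that bears it (a point fixed in the world has none). Each returns a list of dicts, best first, with "score" (0 to 1); they miss things now and then, are a little off and sometimes report something else, mostly with a low value. They report only what shows in the picture. A call takes as long as a camera call. They do not tell look-alikes from the thing itself.
- finder.regions_of(camera, thing): "mask" (480x640 bool, what is visible of it) and "at" ([column, row] in pixels, amid what is visible of it).
The state is a dict: "time": time; "q": joint angles; "qvel": joint speeds; "effort": joint torques, N m; "ee_pos": TCP position; "eef_rot": TCP orientation; "wrist_force": force on the tool from outside, world axes, zero at the start; "ft_torque": the same for the moment, N m; "opening": finger opening in m.
Only numpy, scipy, OpenCV 4.12 (cv2) and the standard library are available. Lean on these libraries where they do the work, as an engineer would, in place of code of your own. Each camera call takes 0.05 s, during which the arm holds its last target. There are 200 camera calls.

## Working session

There is one attempt and no reset: what is moved stays moved. The work goes in short steps, Python scripts to look and compute and a tool call to move; the robot and the scene stay as the last step left them, time stands still between calls to the robot, and variables do not carry over. Pictures are saved under pics/ and viewed, about 8 in all and at most 12, crops included, and the job is handed in when it is done.

Besides the shell and the picture viewer there is one more tool, called after "Request:" by a JSON object that holds its "fn" and its "kwargs", one argument or row to a line. arm_command: Moves the arm, as the interface text tells. Its arguments: {"type":"object","properties":{"motion":{"type":"string"},"newtons":{"type":"number"}},"required":["motion"]}

```bash
mkdir -p pics; cat > h.py <<'E'
import numpy as np, cv2
from rig import ctrl,cams,finder
def cal(n):
    c=cams.calibration(n);R=cv2.Rodrigues(np.array(c["rvec"],float))[0];return np.array(c["K"],float),R,np.array(c["tvec"],float).ravel()
def ray(n,uv):
    K,R,t=cal(n);d=R.T@np.linalg.solve(K,[uv[0],uv[1],1.]);return -R.T@t,d
def onz(n,uv,z):
    o,d=ray(n,uv);return o+d*(z-o[2])/d[2]
def proj(n,p):
    K,R,t=cal(n);q=K@(R@np.array(p,float)+t);return q[:2]/q[2]
def tri(a,b):
    A=[];B=[]
    for n,uv in (("top",a),("side",b)):
        o,d=ray(n,uv);d/=np.linalg.norm(d);P=np.eye(3)-np.outer(d,d);A.append(P);B.append(P@o)
    return np.linalg.solve(sum(A),sum(B))
def save(n,f,box=None,s=1):
    im=cams.snapshot(n)
    if box: im=im[box[1]:box[3],box[0]:box[2]]
    im=cv2.resize(im,None,fx=s,fy=s,interpolation=cv2.INTER_CUBIC);cv2.imwrite("pics/"+f,im[:,:,::-1])
E
python3 - <<'E'
from h import *
for n in("top","side"):
    save(n,n+"0.png"); print(n,"cam at",ray(n,(0,0))[0].round(3))
    for th in("push_nut","plain_washer","stand"):
        for r in finder.regions_of(n,th):
            ys,xs=np.nonzero(r["mask"]);print(th,round(r["score"],2),np.round(r["at"]),xs.min(),xs.max(),ys.min(),ys.max(),onz(n,r["at"],.012).round(3))
s=ctrl.state();print(s["time"],s["ee_pos"],s["eef_rot"],s["opening"],ctrl.tcp_to_grasp)
E
```

```text
top cam at [0.477 0.034 1.069]
push_nut 0.73 [428. 333.] 419 439 324 344 [ 0.42  -0.215  0.012]
push_nut 0.57 [396. 318.] 383 403 312 332 [ 0.45  -0.142  0.012]
push_nut 0.51 [420. 293.] 408 429 280 299 [ 0.507 -0.197  0.012]
plain_washer 0.72 [186. 299.] 180 199 294 312 [0.486 0.322 0.012]
side cam at [0.535 0.753 0.689]
push_nut 0.69 [396. 246.] 386 404 240 255 [ 0.439 -0.141  0.012]
push_nut 0.68 [367. 234.] 357 375 226 241 [ 0.512 -0.187  0.012]
push_nut 0.52 [407. 228.] 396 411 223 237 [ 0.408 -0.219  0.012]
plain_washer 0.95 [384. 416.] 372 398 398 422 [0.478 0.333 0.012]
stand 0.29 [239. 251.] 230 251 234 274 [ 0.826 -0.093  0.012]
0.4 [ 0.14977387 -0.52911997  0.23113434] [-1.66070938e-04  9.90501434e-01  1.37502289e-01 -4.27599931e-05] 0.08532439598023828 0.0187
```

View pics/top0.png

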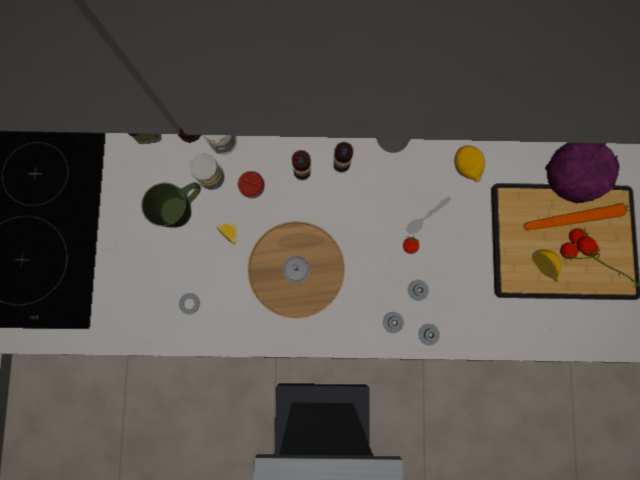

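View pics/side0.png

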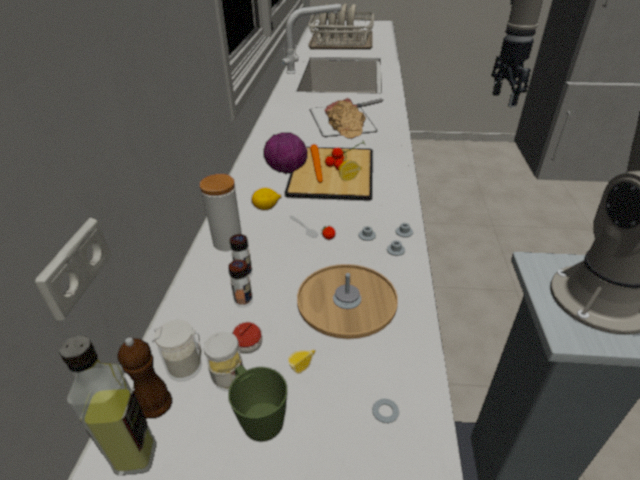

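The three nut look-alikes in the top view are at (418,290), (393,322) and (428,334). The plain washer is at (189,303). From the base at the origin they lie about 0.54, 0.47 and 0.47 m away, so the one at (418,290) is farthest. I'll confirm it in a crop, along with the spindle.

```bash
python3 - <<'E'
from h import *
t=cams.snapshot("top");s=cams.snapshot("side")
def c(im,x,y,w=66,h=50,k=6): return cv2.resize(im[y-h//2:y+h//2,x-w//2:x+w//2],None,fx=k,fy=k,interpolation=cv2.INTER_CUBIC)
g=lambda im:cv2.convertScaleAbs(im,alpha=1.4)
im=np.vstack([np.hstack([c(t,413,308),c(t,296,268)]),np.hstack([c(s,380,238),c(s,348,284)])])
cv2.imwrite("pics/crop1.png",g(im)[:,:,::-1])
E
```

```text
(no output)
```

View pics/crop1.png

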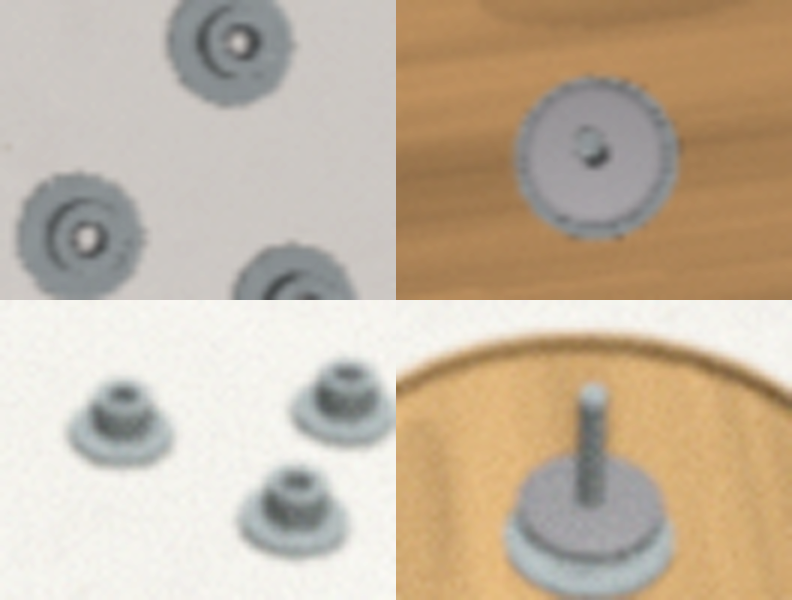

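```bash
python3 - <<'E'
from h import *
print("nut top flange",onz("top",(417.9,289.8),.006),"bore",onz("top",(419.7,289.8),.024))
# side flange ellipse centre crop(121,432), barrel top (124,393)
f=lambda x,y,cx,cy:(cx-33+x/6-.4,cy-25+y/6-.4)
print("nut side",onz("side",f(121,432-300,380,238),.006),"bore",onz("side",f(124,93,380,238),.024))
print("tip top",onz("top",f(587-396,140,296,268),.100),"side",onz("side",f(593-396,96,348,284),.100))
print("tri tip",tri(f(191,140,296,268),f(197,96,348,284)))
print("hub top",onz("top",f(597-396,157,296,268),.053),"side hub",onz("side",f(590-396,208,348,284),.053))
for n in("top","side"):
    for th in("spindle_tip","hub_spring","stand"):
        for r in finder.regions_of(n,th)[:2]:
            ys,xs=np.nonzero(r["mask"]);print(n,th,round(r["score"],2),np.round(r["at"]),xs.min(),xs.max(),ys.min(),ys.max())
E
```

```text
nut top flange [ 0.5140166  -0.19374304  0.006     ] bore [ 0.51346052 -0.19386033  0.024     ]
nut side [ 0.51214222 -0.19197547  0.006     ] bore [ 0.51181819 -0.19581465  0.024     ]
tip top [0.55524351 0.07952746 0.1       ] side [0.55238741 0.07806789 0.1       ]
tri tip [0.55373492 0.07951557 0.10142323]
hub top [0.55299361 0.07800951 0.053     ] side hub [0.55207633 0.08289181 0.053     ]
top spindle_tip 0.59 [294. 267.] 285 307 257 280
top hub_spring 0.59 [296. 266.] 285 307 257 280
top hub_spring 0.29 [343. 160.] 332 353 142 173
top stand 0.75 [300. 170.] 293 311 151 180
side spindle_tip 0.4 [344. 283.] 345 349 273 293
side hub_spring 0.65 [347. 292.] 335 359 285 302
side stand 0.59 [347. 287.] 345 349 273 293
```

Request:
{"fn": "arm_command", "kwargs": {
  "motion": "0 0 0 1 .92 0 0;0 0 0 1 .92 0 0;0 0 0 1 .92 0 0;0 0 0 1 .92 0 0;0 0 0 1 .92 0 0;0 0 0 1 .92 0 0;0 0 0 1 .92 0 0;0 0 0 1 .92 0 0;0 0 0 1 .92 0 0;0 0 0 1 .92 0 0;0 0 0 1 .92 0 0;0 0 0 1 .92 0 0",
  "newtons": 60
}}

```text
time: 2.3
ee_pos: [0.3904, -0.3079, 0.2314]
eef_rot: [0.0, 0.991, 0.137, 0.0]
wrist_force: [-0.2, -0.7, 0.0]
opening: 0.0428
```

Request:
{"fn": "arm_command", "kwargs": {
  "motion": "0 0 0 1 .92 -.8 0;0 0 0 1 .92 -.8 0;0 0 0 1 .92 -.8 0;0 0 0 1 .92 -.8 0;0 0 0 1 .92 -.8 0;0 0 0 1 .92 -.8 0;0 0 0 0 0 -.4 0;0 0 0 0 0 0 0;0 0 0 0 0 0 0"
}}

```text
time: 3.42
ee_pos: [0.5093, -0.1998, 0.1279]
eef_rot: [0.001, 0.991, 0.136, 0.0]
wrist_force: [-0.2, -0.1, 0.0]
opening: 0.0429
```

Request:
{"fn": "arm_command", "kwargs": {
  "motion": "0 0 0 .18 .29 -1 0;0 0 0 0 0 -1 0;0 0 0 0 0 -1 0;0 0 0 0 0 -.9 0;0 0 0 0 0 0 0;0 0 0 0 0 0 0"
}}

```text
time: 4.18
ee_pos: [0.514, -0.1931, 0.0505]
eef_rot: [0.001, 0.991, 0.137, 0.001]
wrist_force: [-0.5, 0.6, -0.3]
opening: 0.0425
```

```bash
python3 - <<'E'
from h import *
t=cams.snapshot("top");s=cams.snapshot("side")
def c(im,x,y,w=66,h=80,k=6): return cv2.resize(im[y-h//2:y+h//2,x-w//2:x+w//2],None,fx=k,fy=k,interpolation=cv2.INTER_CUBIC)
cv2.imwrite("pics/crop2.png",cv2.convertScaleAbs(np.hstack([c(t,418,290),c(s,370,220)]),alpha=1.4)[:,:,::-1])
E
```

```text
(no output)
```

View pics/crop2.png

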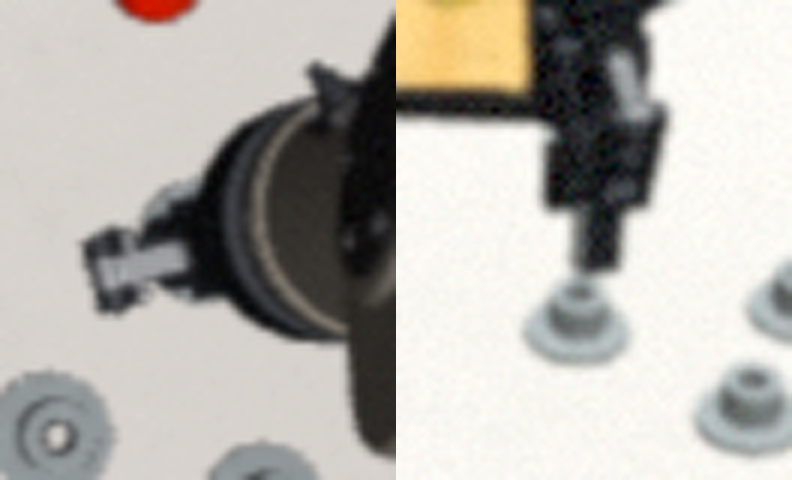

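The near finger sits about as far right of the nut as the tool's 16° yaw predicts, so I'm centred on it. Next I descend and grip.

Request:
{"fn": "arm_command", "kwargs": {
  "motion": "0 0 0 0 0 -1 0;0 0 0 0 0 -.6 0;0 0 0 0 0 -.4 0;0 0 0 0 0 -.1 0;0 0 0 0 0 0 0;0 0 0 0 0 0 0"
}}

```text
time: 5.03
ee_pos: [0.5139, -0.1923, 0.0078]
eef_rot: [0.0, 0.991, 0.137, 0.0]
wrist_force: [-0.4, -1.5, 0.5]
opening: 0.0427
```

Request:
{"fn": "arm_command", "kwargs": {
  "motion": "0 0 0 0 0 0 1;0 0 0 0 0 0 1;0 0 0 0 0 0 1;0 0 0 0 0 0 1;0 0 0 0 0 0 1;0 0 0 0 0 0 1",
  "newtons": 70
}}

```text
time: 5.78
ee_pos: [0.5141, -0.1925, 0.0081]
eef_rot: [0.0, 0.991, 0.137, 0.001]
wrist_force: [0.1, -0.3, 4.9]
opening: 0.0239
```

Request:
{"fn": "arm_command", "kwargs": {
  "motion": "0 0 0 0 0 .5 1;0 0 0 0 0 1 1;0 0 0 0 0 1 1;0 0 0 0 0 1 1;0 0 0 0 0 1 1;0 0 0 0 0 1 1;0 0 0 0 0 1 1;0 0 0 0 0 1 1;0 0 0 0 0 0 1;0 0 0 0 0 0 1"
}}

```text
time: 7.02
ee_pos: [0.5126, -0.192, 0.1564]
eef_rot: [-0.0, 0.99, 0.138, -0.001]
wrist_force: [0.4, -0.1, -0.9]
opening: 0.024
```

```bash
python3 - <<'E'
from h import *
p=ctrl.state()["ee_pos"];print(proj("side",p),proj("top",p))
save("side","lift.png",(320,120,440,220),6)
E
```

```text
[369.77696952 183.70536874] [433.65892814 288.07285135]
```

View pics/lift.png

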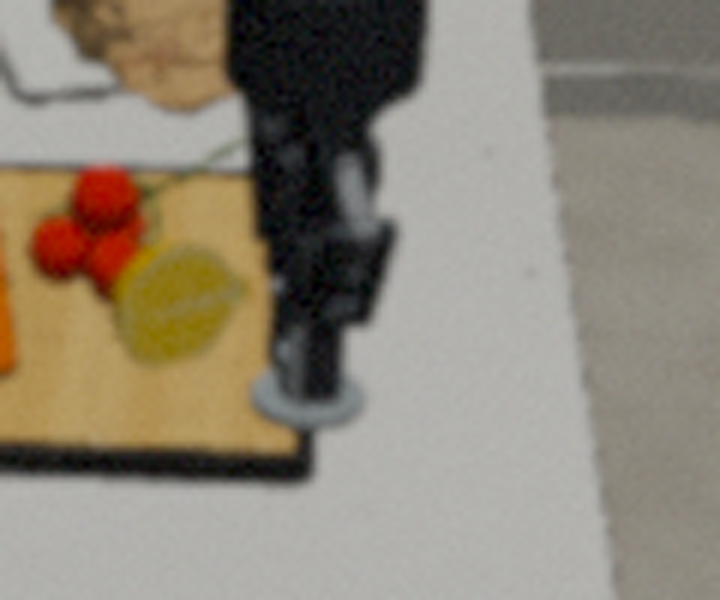

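Nut held upright: flange ellipse centre at crop (307,398), about (371,186) in the full image. Its top sits right under the fingertips. Carrying it over the spindle.

Request:
{"fn": "arm_command", "kwargs": {
  "motion": "0 0 0 .1 .6 0 1;0 0 0 .15 1 0 1;0 0 0 .15 1 0 1;0 0 0 .15 1 0 1;0 0 0 .15 1 0 1;0 0 0 .15 1 0 1;0 0 0 .15 1 0 1;0 0 0 .15 1 0 1;0 0 0 .15 1 0 1;0 0 0 .15 1 0 1;0 0 0 .15 1 0 1;0 0 0 .15 1 0 1"
}}

```text
time: 8.57
ee_pos: [0.5478, 0.0417, 0.1566]
eef_rot: [-0.0, 0.99, 0.138, -0.001]
wrist_force: [0.1, -0.3, -0.9]
opening: 0.0241
```

Request:
{"fn": "arm_command", "kwargs": {
  "motion": "0 0 0 .15 1 0 1;0 0 0 .15 .8 0 1;0 0 0 .1 .2 -.4 1;0 0 0 0 0 -.4 1;0 0 0 0 0 -.4 1;0 0 0 0 0 -.4 1;0 0 0 0 0 0 1;0 0 0 0 0 0 1;0 0 0 0 0 0 1"
}}

```text
time: 9.7
ee_pos: [0.5568, 0.0798, 0.1257]
eef_rot: [0.0, 0.991, 0.137, 0.0]
wrist_force: [0.0, -0.5, -0.5]
opening: 0.0244
```

```bash
python3 - <<'E'
from h import *
p=ctrl.state()["ee_pos"];print(p,proj("side",p-[0,0,.008]),proj("top",p-[0,0,.008]),proj("side",[.5537,.0795,.104]))
t=cams.snapshot("top");s=cams.snapshot("side")
def c(im,x,y,w=66,h=80,k=6): return cv2.resize(im[y-h//2:y+h//2,x-w//2:x+w//2],None,fx=k,fy=k,interpolation=cv2.INTER_CUBIC)
cv2.imwrite("pics/over.png",cv2.convertScaleAbs(np.hstack([c(t,296,268),c(s,348,270)]),alpha=1.4)[:,:,::-1])
E
```

```text
[0.55675477 0.07982917 0.12574488] [345.40421868 268.32661767] [293.90488204 264.46626603] [346.79279879 273.53049811]
```

View pics/over.png

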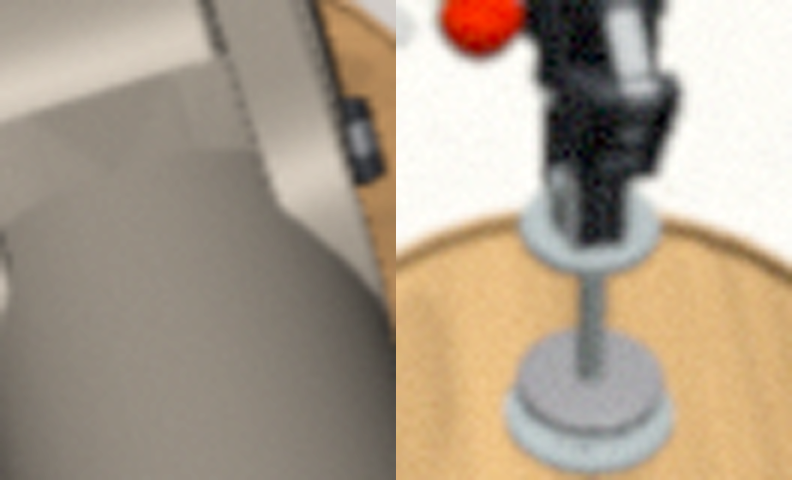

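Side view: flange spans crop x 521–660, centre 590.5. The spindle axis is at about 593.5, so I shift about 1 mm toward −x and lower gently, watching the lateral force.

Request:
{"fn": "arm_command", "kwargs": {
  "motion": "0 0 0 -.05 0 -.2 1;0 0 0 0 0 -.2 1;0 0 0 0 0 -.2 1;0 0 0 0 0 -.2 1;0 0 0 0 0 -.1 1;0 0 0 0 0 0 1;0 0 0 0 0 0 1"
}}

```text
time: 10.68
ee_pos: [0.5554, 0.0797, 0.1074]
eef_rot: [0.0, 0.991, 0.137, -0.0]
wrist_force: [-0.1, -0.8, -0.7]
opening: 0.0238
```

```bash
python3 - <<'E'
from h import *
s=ctrl.state();print(s["time"],s["ee_pos"],s["wrist_force"],s["ft_torque"])
E
```

```text
10.675 [0.55542245 0.07967625 0.10735617] [-0.12806615 -0.79430101 -0.67078218] [-0.09680715  0.009975    0.02666619]
```

Request:
{"fn": "arm_command", "kwargs": {
  "motion": "0 0 0 0 0 -.2 1;0 0 0 0 0 -.2 1;0 0 0 0 0 -.2 1;0 0 0 0 0 0 1;0 0 0 0 0 0 1"
}}

```text
time: 11.3
ee_pos: [0.5554, 0.0797, 0.0952]
eef_rot: [0.0, 0.991, 0.137, -0.0]
wrist_force: [-0.8, -0.2, -1.1]
opening: 0.0235
```

Request:
{"fn": "arm_command", "kwargs": {
  "motion": "0 0 0 0 0 -.1 1;0 0 0 0 0 -.1 1;0 0 0 0 0 -.1 1;0 0 0 0 0 0 1;0 0 0 0 0 0 1"
}}

```text
time: 11.92
ee_pos: [0.5558, 0.0797, 0.0911]
eef_rot: [0.0, 0.991, 0.137, 0.001]
wrist_force: [-3.2, -1.4, 8.3]
opening: 0.0242
```

Request:
{"fn": "arm_command", "kwargs": {
  "motion": "0 0 0 0 0 -.1 1;0 0 0 0 0 -.1 1;0 0 0 0 0 0 1;0 0 0 0 0 0 1"
}}

```text
time: 12.42
ee_pos: [0.5563, 0.0796, 0.0902]
eef_rot: [0.001, 0.991, 0.137, 0.001]
wrist_force: [-7.3, -2.7, 23.1]
opening: 0.024
```

Contact with the teeth, but with a side load of −7 N in x. I'll move with it to centre the nut.

Request:
{"fn": "arm_command", "kwargs": {
  "motion": "0 0 0 -.08 -.03 0 1;0 0 0 0 0 0 1;0 0 0 0 0 0 1"
}}

```text
time: 12.8
ee_pos: [0.5552, 0.0781, 0.0862]
eef_rot: [0.001, 0.991, 0.137, 0.001]
wrist_force: [0.5, -2.9, 6.2]
opening: 0.0239
```

Request:
{"fn": "arm_command", "kwargs": {
  "motion": "0 0 0 0 -.04 -.1 1;0 0 0 0 0 -.1 1;0 0 0 0 0 -.1 1;0 0 0 0 0 0 1;0 0 0 0 0 0 1"
}}

```text
time: 13.42
ee_pos: [0.5552, 0.0781, 0.0805]
eef_rot: [0.0, 0.991, 0.137, 0.001]
wrist_force: [-0.1, -2.4, 7.9]
opening: 0.0238
```

Request:
{"fn": "arm_command", "kwargs": {
  "motion": "0 0 0 0 0 -.1 1;0 0 0 0 0 -.1 1;0 0 0 0 0 0 1;0 0 0 0 0 0 1"
}}

```text
time: 13.92
ee_pos: [0.5552, 0.0781, 0.0765]
eef_rot: [0.0, 0.991, 0.137, 0.001]
wrist_force: [0.4, -1.7, 7.8]
opening: 0.0243
```

Request:
{"fn": "arm_command", "kwargs": {
  "motion": "0 0 0 0 0 -.1 1;0 0 0 0 0 -.1 1;0 0 0 0 0 -.1 1;0 0 0 0 0 0 1;0 0 0 0 0 0 1"
}}

```text
time: 14.55
ee_pos: [0.5552, 0.0781, 0.0705]
eef_rot: [0.0, 0.991, 0.137, 0.001]
wrist_force: [-0.5, -3.5, 8.9]
opening: 0.0237
```

Request:
{"fn": "arm_command", "kwargs": {
  "motion": "0 0 0 0 0 -.05 1;0 0 0 0 0 -.05 1;0 0 0 0 0 0 1;0 0 0 0 0 0 1"
}}

```text
time: 15.05
ee_pos: [0.5552, 0.0781, 0.0687]
eef_rot: [0.0, 0.991, 0.137, 0.001]
wrist_force: [-1.1, -1.9, 10.6]
opening: 0.0238
```

Request:
{"fn": "arm_command", "kwargs": {
  "motion": "0 0 0 0 0 -.05 1;0 0 0 0 0 0 1;0 0 0 0 0 0 1"
}}

```text
time: 15.42
ee_pos: [0.5552, 0.0781, 0.0678]
eef_rot: [0.0, 0.991, 0.137, 0.001]
wrist_force: [-1.2, -3.1, 8.9]
opening: 0.024
```

Request:
{"fn": "arm_command", "kwargs": {
  "motion": "0 0 0 0 0 -.05 1;0 0 0 0 0 0 1;0 0 0 0 0 0 1"
}}

```text
time: 15.8
ee_pos: [0.5552, 0.0781, 0.0668]
eef_rot: [0.0, 0.991, 0.137, 0.001]
wrist_force: [-1.1, -1.8, 9.7]
opening: 0.0236
```

Request:
{"fn": "arm_command", "kwargs": {
  "motion": "0 0 0 0 0 -.05 1;0 0 0 0 0 0 1;0 0 0 0 0 0 1"
}}

```text
time: 16.18
ee_pos: [0.5552, 0.0781, 0.0658]
eef_rot: [0.0, 0.991, 0.137, 0.001]
wrist_force: [-1.3, -3.0, 9.1]
opening: 0.0243
```

Request:
{"fn": "arm_command", "kwargs": {
  "motion": "0 0 0 0 0 -.05 1;0 0 0 0 0 0 1;0 0 0 0 0 0 1"
}}

```text
time: 16.55
ee_pos: [0.5552, 0.0781, 0.0648]
eef_rot: [0.0, 0.991, 0.137, 0.001]
wrist_force: [-1.1, -2.5, 9.9]
opening: 0.0239
```

Drag is steady at about 9 N with no hub contact yet. Continuing in 1 mm steps.

Request:
{"fn": "arm_command", "kwargs": {
  "motion": "0 0 0 0 0 -.05 1;0 0 0 0 0 0 1;0 0 0 0 0 0 1"
}}

```text
time: 16.92
ee_pos: [0.5553, 0.0781, 0.0637]
eef_rot: [0.0, 0.991, 0.137, 0.001]
wrist_force: [-1.0, -3.2, 9.6]
opening: 0.0241
```

Request:
{"fn": "arm_command", "kwargs": {
  "motion": "0 0 0 0 0 -.05 1;0 0 0 0 0 0 1;0 0 0 0 0 0 1"
}}

```text
time: 17.3
ee_pos: [0.5552, 0.0781, 0.0628]
eef_rot: [0.0, 0.991, 0.137, 0.001]
wrist_force: [-1.6, -2.4, 9.0]
opening: 0.0242
```

Request:
{"fn": "arm_command", "kwargs": {
  "motion": "0 0 0 0 0 -.05 1;0 0 0 0 0 0 1;0 0 0 0 0 0 1"
}}

```text
time: 17.68
ee_pos: [0.5553, 0.0781, 0.0618]
eef_rot: [0.0, 0.991, 0.137, 0.001]
wrist_force: [-1.8, -2.5, 10.1]
opening: 0.0238
```

Request:
{"fn": "arm_command", "kwargs": {
  "motion": "0 0 0 0 0 -.05 1;0 0 0 0 0 0 1;0 0 0 0 0 0 1"
}}

```text
time: 18.05
ee_pos: [0.5552, 0.0781, 0.0607]
eef_rot: [0.0, 0.991, 0.137, 0.001]
wrist_force: [-0.3, -2.4, 10.0]
opening: 0.0243
```

Request:
{"fn": "arm_command", "kwargs": {
  "motion": "0 0 0 0 0 -.05 1;0 0 0 0 0 0 1;0 0 0 0 0 0 1"
}}

```text
time: 18.42
ee_pos: [0.5553, 0.0781, 0.06]
eef_rot: [0.0, 0.991, 0.137, 0.001]
wrist_force: [-0.9, -3.3, 10.2]
opening: 0.0239
```

Request:
{"fn": "arm_command", "kwargs": {
  "motion": "0 0 0 0 0 -.05 1;0 0 0 0 0 0 1;0 0 0 0 0 0 1"
}}

```text
time: 18.8
ee_pos: [0.5553, 0.0781, 0.0593]
eef_rot: [0.0, 0.991, 0.137, 0.001]
wrist_force: [-1.8, -3.5, 12.7]
opening: 0.0238
```

Force is rising and the lag is growing: flange contact with the hub at TCP z ≈ 0.0607. Pressing on in smaller steps toward a 2.4 mm squeeze.

Request:
{"fn": "arm_command", "kwargs": {
  "motion": "0 0 0 0 0 -.05 1;0 0 0 0 0 0 1;0 0 0 0 0 0 1"
}}

```text
time: 19.18
ee_pos: [0.5553, 0.0781, 0.0587]
eef_rot: [0.0, 0.991, 0.137, 0.002]
wrist_force: [-2.0, -3.4, 14.7]
opening: 0.0243
```

Request:
{"fn": "arm_command", "kwargs": {
  "motion": "0 0 0 0 0 -.025 1;0 0 0 0 0 0 1;0 0 0 0 0 0 1"
}}

```text
time: 19.55
ee_pos: [0.5553, 0.0781, 0.0585]
eef_rot: [0.001, 0.991, 0.137, 0.001]
wrist_force: [-2.5, -3.7, 16.1]
opening: 0.024
```

Request:
{"fn": "arm_command", "kwargs": {
  "motion": "0 0 0 0 0 -.02 1;0 0 0 0 0 0 1;0 0 0 0 0 0 1"
}}

```text
time: 19.92
ee_pos: [0.5553, 0.0781, 0.0583]
eef_rot: [0.001, 0.991, 0.137, 0.002]
wrist_force: [-2.9, -3.6, 17.1]
opening: 0.0243
```

Request:
{"fn": "arm_command", "kwargs": {
  "motion": "0 0 0 0 0 0.05 1;0 0 0 0 0 .05 1;0 0 0 0 0 0 1;0 0 0 0 0 0 1"
}}

```text
time: 20.42
ee_pos: [0.5553, 0.0781, 0.0584]
eef_rot: [0.0, 0.991, 0.137, 0.001]
wrist_force: [-0.8, -3.3, 8.0]
opening: 0.0243
```

Request:
{"fn": "arm_command", "kwargs": {
  "motion": "0 0 0 -.01 -.03 0.04 1;0 0 0 0 0 .03 1;0 0 0 0 0 0 1;0 0 0 0 0 0 1"
}}

```text
time: 20.92
ee_pos: [0.5552, 0.0781, 0.0586]
eef_rot: [-0.0, 0.99, 0.138, 0.002]
wrist_force: [4.7, -1.0, -1.0]
opening: 0.0244
```

Request:
{"fn": "arm_command", "kwargs": {
  "motion": "0 0 0 0 0 0 0;0 0 0 0 0 0 0;0 0 0 0 0 0 0;0 0 0 0 0 0 0;0 0 0 0 0 .3 0;0 0 0 0 0 .7 0;0 0 0 0 0 1 0;0 0 0 0 0 1 0;0 0 0 0 0 1 0;0 0 0 0 0 1 0;0 0 0 0 0 1 0;0 0 0 0 0 1 0"
}}

```text
time: 22.42
ee_pos: [0.5538, 0.0779, 0.2008]
eef_rot: [0.0, 0.99, 0.138, 0.001]
wrist_force: [0.6, -0.5, -0.4]
opening: 0.0425
```

Request:
{"fn": "arm_command", "kwargs": {
  "motion": "0 0 0 0 -1 0 0;0 0 0 0 -1 0 0;0 0 0 0 -1 0 0;0 0 0 0 -1 0 0;0 0 0 0 -1 0 0;0 0 0 0 -1 0 0;0 0 0 0 -1 0 0;0 0 0 0 -1 0 0;0 0 0 0 -1 0 0;0 0 0 0 -1 0 0;0 0 0 0 0 0 0;0 0 0 0 0 0 0"
}}

```text
time: 23.92
ee_pos: [0.5537, -0.1211, 0.1988]
eef_rot: [-0.001, 0.99, 0.138, 0.0]
wrist_force: [0.5, 0.7, -0.3]
opening: 0.0425
```

```bash
python3 - <<'E'
from h import *
t=cams.snapshot("top");s=cams.snapshot("side");st=ctrl.state();print(st["time"],st["wrist_force"])
def c(im,x,y,w=66,h=60,k=6): return cv2.resize(im[y-h//2:y+h//2,x-w//2:x+w//2],None,fx=k,fy=k,interpolation=cv2.INTER_CUBIC)
cv2.imwrite("pics/end.png",cv2.convertScaleAbs(np.hstack([c(t,296,268),c(s,348,284)]),alpha=1.4)[:,:,::-1])
E
```

```text
24.025 [ 0.47937253 -0.21141384 -0.39697458]
```

View pics/end.png

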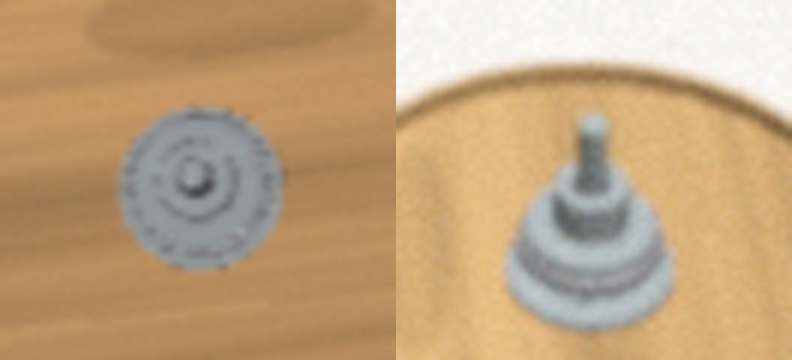

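The nut sits level and centred on the hub in both views: flange centre about (201,187) and spindle about (196,178) in the top crop, the difference being parallax from the tip's height. The gripper is clear, so I'm handing in.

```bash
python3 -c "
from rig import ctrl
print(ctrl.hand_in(), ctrl.state()['time'])"
```

```text
the job is handed in; nothing more can be done
the job is handed in; nothing more can be done
```

The push nut is pressed onto the spindle and seated flange-down on the hub. I estimate the spring is left squeezed by about 2.2–2.4 mm. I handed the job in at about 24 s of the 61 s allowed, and no verdict was reported.

- **Choice of nut:** I took the look-alike farthest from the robot's base, about 0.54 m away; the other two were about 0.47 m.
- **Threading:** when the teeth first met the spindle, the force reached 23 N with about −7 N sideways in x. A 1.6 mm sideways correction cleared it, and from there the drag was steady at 8–10 N.
- **Pressing:** the flange met the hub at TCP z ≈ 0.0607. I stopped at z ≈ 0.0583 with 17 N, which is about 7.4 N above the drag. I then unloaded the arm, during which the TCP rose by 0.3 mm, opened the fingers and backed away.
- **Last checks:** both cameras show the nut level and centred on the hub. The gripper is clear, with wrist force near zero.
- **Not checked:** the squeeze comes only from force and position, because the cameras cannot resolve it. I did not re-measure the other items at the end; the arm never went near them at low height.

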